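Load the lathe tray and click it into its notch

ROBOT

A 7-joint arm with a two-finger parallel gripper is mounted at the origin on the work surface. World frame = base frame: x ahead of the robot, y to its left, z up, the work surface at z = 0. Lengths are in m, angles in rad, forces in N, time in s.
With the tool pointing down it reaches from about 0.4 to 0.85 m from the base axis. Payload 10.4 kg.
Tool frame: the origin (TCP) lies between the finger pads; the fingertips stand tcp_to_tips ahead of it and the grasp point (between the pads) lies 8 mm behind it (tcp_to_tips is the distance from the TCP to the fingertips, in m); x points along the fingers, z is the direction in which the jaws open and shut, and the axes are right-handed (so a half turn about x gives the same grasp; the last joint's range is limited). The gripper opens to 87 mm and grips with 3 to 60 N. Pads are 19 mm wide; open, the fingers measure 117 mm over their backs; the gripper's body (75 mm by 190 mm) begins 51 mm behind the grasp point.
Start: joints at [1.285, 0.332, -0.065, 1.46, 0.022, 1.35, -0.088], TCP at [0.162, -0.604, 0.234] pointing down, gripper open.
Joint ranges: [-2.6, 2.6], [-0.5, 2.12], [-1.47, 1.34], [0.16, 2.42], [-1.27, 4.41], [0.06, 2.06], [-2.6, 2.6]. Speed limits (rad/s): [2.22, 2.22, 2.79, 2.79, 3.14, 3.14, 3.14].

INTERFACE

Orientations are given as a unit quaternion [w, x, y, z].
In Python, from cell import sense, camera, sign_off, tcp_to_tips gives the robot as it stands.
- The arm moves only by the tool servo_tool, never from a script. Its argument "motion" is a list of rows, each an object with "grip": the opening, from 0 (shut) to 1 (fully open); "xyz": the shift along the tool's x, y, z in m, a list of three; "roll": the turn about the tool's x in degrees. A call has 1 to 5 rows; each row is the pose to reach, as a shift and turn from the pose commanded when the call began, along the tool's axes at that moment; what a row does not reach only later rows make up. A row lasts 1/8 s, in which the tool goes at most 62.5 mm and 10.7 degrees, less where a joint would pass 70% of its speed; a pose out of reach is approached as far as the arm can. A call with a gripper value outside its range is refused whole. The fingers move at their own pace and stop on an object; "force" is the grip in N (left out, the last holds). Time passes only in rows, so rows that repeat a pose let the fingers close. It gives the time, the measured TCP pose, the force and the opening at its end, in the units of the state.
- sense(): the state, without advancing time (a new reading comes with each control period).
- camera(name): name is "scene" or "top" or "wrist"; returns a dict with "img" (480x640x3 uint8, red, green, blue), "z_map" (480x640 float32, m along the optical axis (not along the pixel's ray), 0 where there is no reading), "intrinsics" (3x3 intrinsics, pixels), "R" (3x3) and "t" (3): a world point X has camera coordinates R X + t. Camera axes: x right, y down, z forward; pixel columns grow to the right and rows downward; lengths in m; the calibration is good to about 2 mm. A picture is of the moment at which its call begins.
- sign_off(): hands the job in, once; it reports no verdict.
The state is a dict: "clock": time; "qpos": joint angles; "joint_vel": joint speeds; "joint_torque": joint torques, N m; "tcp_pos": TCP position; "tcp_rot": TCP orientation; "force": force on the tool from outside, world axes, zero at the start; "torque": the same for the moment, N m; "width": opening from 0.0 (shut) to 1.0 (fully open).
Only numpy, scipy, OpenCV 4.12 (cv2) and the standard library are available. Lean on these libraries where they do the work, as an engineer would, in place of code of your own. Each camera call takes 0.05 s, during which the arm holds its last target.

TASK

Load the tool tray for the next lathe job while it still stands at the loading end of its rail: put the steel collet, its ring nut and the long square wooden blank into the tray, all three lying or standing on the tray floor inside the rim, not on top of one another. Then take the tray by its wooden knob and slide it along the rail towards the lathe until you feel the spring ball drop into the notch, without running on into the end stop. Finish there, still gripping the knob and holding the tray at the notch so that a colleague can lock it, and leave everything else on the bench where it is.

Things in the scene. Friction and masses are not known exactly. Their poses are not given: they have to be found in the camera images.
- collet_mid (a point): spring collet: bare steel slotted cone sleeve, 40 mm high, standing on its narrow end; 23 mm across at the foot, widening to 33 mm across 29 to 31 mm above the foot; 0.13 kg nominal. The point is on its axis half-way up (20 mm above the foot); z is its axis. Grip it across the wide part near the top.
- nut_mid (a point): collet nut: bare steel ring 50 mm across, 22 mm high, its bore closed by a dark seal disc, dark slots round its side, lying flat; 0.22 kg nominal. The point is at its centre, half-way up (11 mm above the bench); z is its axis. Grip it across the outside.
- blank_mid (a point): square wooden blank, 130 x 20 x 20 mm, dark brown, lying on the bench; 0.045 kg nominal. The point is at its centre, 10 mm above the bench; x runs along its length.
- tray_in (a point): open dark sheet-steel tool tray on a carriage that runs along a rail on the bench: inside 140 mm (x) by 210 mm (y), outside 146 by 216 mm, rim 30 mm above its floor. The point is the centre of the tray's floor, 51 mm above the bench; y runs along the rail towards the lathe (the way the tray has to slide), x runs across it away from the robot, z up.
- handle: the tray's upright turned wooden knob, about 27 mm across and 53 mm high, on the robot's side of the tray. Origin at the middle of the knob, 82 mm above the bench, at x -115 mm, y 0 in the axes of tray_in (same axes); the bracket under it ends 30 mm below the origin. Free room on both sides along the rail; the tray's wall is 42 mm from its axis. The tray cannot tilt or lift off.
- tray (a joint): how far the tray has slid along the rail from the loading-end stop, in m: 0 at the loading end, growing towards the lathe, 0.26 at the far end stop. It starts between 0 and 0.04. Sliding takes 3 to 5 N; it stays where it is left.
- detent (a joint): drop of the 16 mm spring ball under the barrel on the tray's far side, in m: 0 riding on the steel strip, about 0.003 in the strip's one notch (12 mm wide V), which lies anywhere from 0.14 to 0.21 of the tray's travel. Within 6 mm the ball pulls the tray to the notch's middle: the 3 to 5 N of sliding fall away and turn to a slight pull, then within 1 mm past the middle the push needed climbs steeply, to about 15 N to get out.
- chuck: bystander, not to be moved: scroll chuck, a bare steel drum 96 mm across with four short jaws on top, 70 mm high; origin at the centre of its underside
- glue: bystander, not to be moved: white plastic glue bottle, 52 mm across, 140 mm high; origin at the centre of its underside
- wax: bystander, not to be moved: flat steel tin, 70 mm across, 55 mm high; origin at the centre of its underside
- sanding: bystander, not to be moved: cork sanding block, 65 x 105 x 30 mm; origin at the centre of its underside
- calliper: bystander, not to be moved: steel sliding calliper lying flat, 220 mm long, about 10 mm high; origin at the centre of its underside
- finial: bystander, not to be moved: small turned wooden finial standing upright, 44 mm across, 80 mm high; origin at the centre of its underside
- chuckkey: bystander, not to be moved: steel T-handled chuck key lying flat, 12 mm bars, about 90 mm each way; origin at the middle of its cross bar, at bench height
- offcut: bystander, not to be moved: short pale wooden offcut block, 42 x 42 mm, 38 mm high; origin at the centre of its underside
Things that resemble listed ones, but are neither listed nor needed, are in the scene too. What is shaped like the part that bears collet_mid but green or purple is not meant. Leave any red look-alike of the part that bears nut_mid alone.

How it is judged:
On the way, in this order (a step that is already met when the one before it is completed fails the run):
1. collet, nut and blank all on the tray's floor inside its rim and let go, the tray still at the loading end (slid less than 60 mm) (x of collet_mid in the frame of tray_in between -0.066 and 0.066 m and y of collet_mid in the frame of tray_in between -0.101 and 0.101 m and z of collet_mid in the frame of tray_in between 0 and 0.03 m and x of nut_mid in the frame of tray_in between -0.066 and 0.066 m and y of nut_mid in the frame of tray_in between -0.101 and 0.101 m and z of nut_mid in the frame of tray_in between 0 and 0.028 m and x of blank_mid in the frame of tray_in between -0.066 and 0.066 m and y of blank_mid in the frame of tray_in between -0.101 and 0.101 m and z of blank_mid in the frame of tray_in between 0 and 0.022 m and contact force between the fingers and collet below 0.1 N and contact force between the fingers and nut below 0.1 N and contact force between the fingers and blank below 0.1 N and value of joint tray below 0.06 m), for 0.2 s.
2. the tray slid along with the ball dropped into the notch, the fingers on the knob (x of collet_mid in the frame of tray_in between -0.066 and 0.066 m and y of collet_mid in the frame of tray_in between -0.101 and 0.101 m and z of collet_mid in the frame of tray_in between 0 and 0.03 m and x of nut_mid in the frame of tray_in between -0.066 and 0.066 m and y of nut_mid in the frame of tray_in between -0.101 and 0.101 m and z of nut_mid in the frame of tray_in between 0 and 0.028 m and x of blank_mid in the frame of tray_in between -0.066 and 0.066 m and y of blank_mid in the frame of tray_in between -0.101 and 0.101 m and z of blank_mid in the frame of tray_in between 0 and 0.022 m and value of joint detent above 0.001 m and value of joint tray above 0.1 m and contact force between the fingers and handle above 3 N and velocity of joint tray between -0.01 and 0.01 m/s), for 0.3 s.
At the end, for the whole second after the job is handed in: Ball over 1 mm down in the notch (tray within about 2 mm of it), tray still, fingers pressing the knob with over 3 N; collet, nut and blank let go, within the tray walls, centres at most 30, 28 and 22 mm above its floor (blank flat) (all of step 2 and contact force between the fingers and collet below 0.1 N and contact force between the fingers and nut below 0.1 N and contact force between the fingers and blank below 0.1 N); the arm keeps its last pose, push and grip.
It fails at once if the tray ran on past the notch into the far end stop (slid more than 255 mm) (value of joint tray above 0.255 m).
It fails at once if a bystander was moved more than 30 mm (distance of any of chuck, glue, wax, sanding, calliper, finial, chuckkey, offcut from where it was at the start of the episode above 0.03 m).
It also fails if it takes over 69 s, if anything falls off the work surface, if the arm or the gripper's body presses on something with over 40 N, if the wrist force passes 120 N, or if a joint passes its speed limit or range.

## Working session

There is one attempt and no reset: what is moved stays moved. The work goes in short steps, Python scripts to look and compute and a tool call to move; the robot and the scene stay as the last step left them, time stands still between calls to the robot, and variables do not carry over. Pictures are saved under pics/ and viewed, and the job is handed in when it is done.

Besides the shell and the picture viewer there is one more tool, called after "Call:" as a command line: name --argument value ..., lists and objects as JSON in quotes. servo_tool: Moves the arm, as the interface text tells. Its arguments: {"type":"object","properties":{"motion":{"type":"array"},"force":{"type":"number"}},"required":["motion"]}

```bash
ls; mkdir -p pics
python3 - <<'E'
from cell import sense,camera,tcp_to_tips
import cv2,numpy as np
s=sense();print(s,tcp_to_tips)
for n in ["scene","top","wrist"]:
    c=camera(n);cv2.imwrite(f"pics/{n}0.png",c["img"][:,:,::-1]);np.savez(f"{n}0.npz",**c)
    print(n,c["intrinsics"],c["R"],c["t"])
E
```

```text
pics
{'clock': 0.0, 'qpos': array([ 1.28538834,  0.33291656, -0.06468881,  1.46094594,  0.02159498,
        1.34989653, -0.08851156]), 'joint_vel': array([-0.00019569, -0.00019168, -0.00062823, -0.00164114,  0.000228  ,
        0.00059075,  0.00046148]), 'joint_torque': array([ 2.80996210e-04, -6.23247743e+01,  2.51311617e-02, -3.89902854e+01,
       -6.11961912e-02,  3.94939038e-02,  1.33334102e-04]), 'tcp_pos': array([ 0.1622633 , -0.60318101,  0.23272379]), 'tcp_rot': array([ 0.5607753 ,  0.4304744 ,  0.56162854, -0.42987932]), 'force': array([ 0.24140578,  0.32106955, -0.17484604]), 'torque': array([-0.00311473, -0.04355584, -0.03530388]), 'width': 1.0006819219234793} 0.011
scene [[560.81922042   0.         318.1649012 ]
 [  0.         560.81922042 236.24283752]
 [  0.           0.           1.        ]] [[-0.86343239  0.50445466  0.00316258]
 [ 0.37030047  0.63804448 -0.67511244]
 [-0.34258148 -0.58174284 -0.73770807]] [ 0.43414505 -0.15646561  1.51012254]
top [[546.59888009   0.         325.85844052]
 [  0.         546.59888009 242.97809851]
 [  0.           0.           1.        ]] [[ 0.01738669 -0.99978758  0.01106826]
 [-0.99583935 -0.01830628 -0.08926851]
 [ 0.08945216 -0.00947013 -0.9959461 ]] [0.00221818 0.52042409 1.39138386]
wrist [[372.0962814    0.         318.27461878]
 [  0.         372.0962814  236.54290583]
 [  0.           0.           1.        ]] [[ 0.25972261 -0.96568081 -0.00217495]
 [-0.92200949 -0.24864549  0.29677252]
 [-0.28712832 -0.07507321 -0.95494573]] [-0.62381914 -0.03589997  0.39261002]
```

View pics/scene0.png

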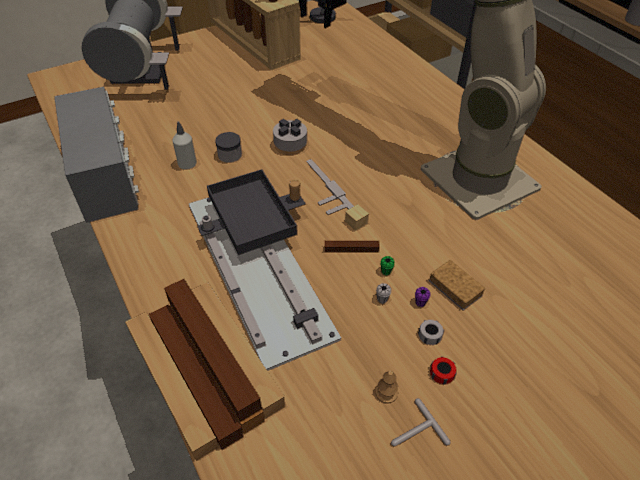

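View pics/top0.png

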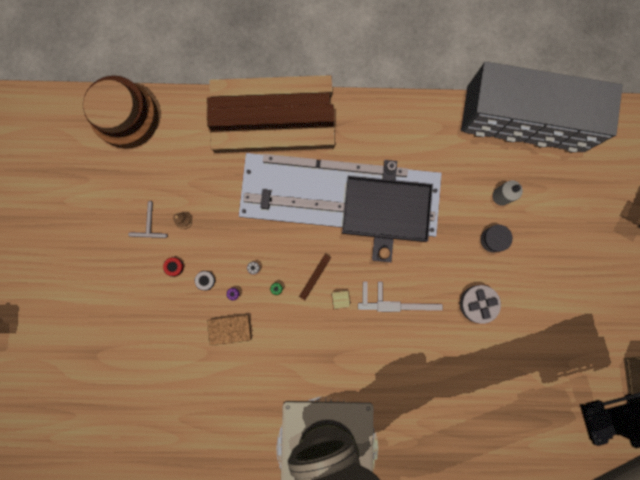

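The scene and top views agree. In the top picture the steel collet is at about (253,268), the steel nut at (205,281), the blank at (315,277), the tray at (388,209) and the knob at (384,252). The rail runs left, towards +y.

```bash
cat > h.py <<'E'
import numpy as np,cv2
def W(c,u,v,z=None,d=None):
    "pixel arrays -> world; by depth d or plane z"
    K,R,t=c["intrinsics"],c["R"],c["t"]
    r=np.stack([(u-K[0,2])/K[0,0],(v-K[1,2])/K[1,1],np.ones_like(u,float)],-1)
    o=-R.T@t; rw=r@R
    if d is None: d=(z-o[2])/rw[...,2]
    return o+rw*np.asarray(d)[...,None]
def cloud(c):
    v,u=np.mgrid[0:480,0:640]
    return W(c,u.astype(float),v.astype(float),d=c["z_map"])
E
python3 - <<'E'
from h import *
np.set_printoptions(precision=4,suppress=True)
for n,boxes in [("top",dict(collet=(240,255,266,280),nut=(190,266,220,296),blank=(295,248,335,304),knob=(370,236,395,266),tray=(335,170,440,245),green=(266,278,286,298),offcut=(328,288,354,312),strip=(240,150,345,225),calliper=(355,278,445,315))),
  ("scene",dict(collet=(372,280,394,304),nut=(416,316,446,346),blank=(320,236,384,256),knob=(284,174,304,208)))]:
    c=dict(np.load(n+"0.npz")); P=cloud(c)
    for k,(a,b,x,y) in boxes.items():
        Q=P[b:y,a:x].reshape(-1,3); Q=Q[(Q[:,2]>0.006)&(Q[:,2]<.2)]
        top=np.percentile(Q[:,2],95); T=Q[Q[:,2]>top-.006]
        (cx,cy),(w,h),ang=cv2.minAreaRect((T[:,:2]*1000).astype(np.float32))
        print(n,k,len(Q),"z95",top.round(4),"mean",T.mean(0),"mid",(T.min(0)+T.max(0))/2,"rect",round(cx,1),round(cy,1),round(w,1),round(h,1),round(ang,1), "ext",Q.min(0),Q.max(0))
c=dict(np.load("top0.npz"))
img=cv2.resize(c["img"][140:320,150:450,::-1],(800,480),interpolation=cv2.INTER_CUBIC);cv2.imwrite("pics/topcrop.png",img)
E
```

```text
top collet 135 z95 0.0437 mean [0.4546 0.1976 0.0405] mid [0.4541 0.1973 0.042 ] rect 454.0 198.3 26.2 28.0 33.6 ext [0.4248 0.1732 0.0062] [0.4786 0.2316 0.0464]
top nut 316 z95 0.025 mean [0.419  0.3238 0.0221] mid [0.4192 0.3239 0.025 ] rect 419.8 323.0 46.0 47.2 22.7 ext [0.3806 0.2865 0.007 ] [0.443  0.3496 0.031 ]
top blank 462 z95 0.0358 mean [ 0.3816 -0.0092  0.038 ] mid [ 0.3803 -0.0089  0.0382] rect 380.3 -8.9 27.9 5.3 1.1 ext [ 0.3664 -0.0118  0.006 ] [0.5074 0.091  0.0442]
top knob 509 z95 0.1078 mean [ 0.4932 -0.1293  0.1065] mid [ 0.4935 -0.1297  0.1076] rect 493.1 -129.5 23.7 25.2 61.8 ext [ 0.4744 -0.1676  0.0061] [ 0.5382 -0.1006  0.1133]
top tray 6987 z95 0.0774 mean [ 0.6119 -0.1473  0.0793] mid [ 0.6152 -0.1402  0.0796] rect 618.9 -140.7 217.0 169.4 85.4 ext [ 0.5169 -0.2857  0.006 ] [ 0.722  -0.0092  0.0876]
top green 134 z95 0.0435 mean [0.401  0.1378 0.0405] mid [0.4018 0.1374 0.0418] rect 400.9 137.3 29.2 28.0 22.2 ext [0.3812 0.1213 0.0061] [0.4283 0.1629 0.0461]
top offcut 283 z95 0.0426 mean [ 0.3772 -0.0268  0.0395] mid [ 0.3782 -0.0279  0.0413] rect 377.0
[... 385 characters left out ...]
  0.006 ] [ 0.4344 -0.0667  0.0166]
scene collet 226 z95 0.0405 mean [0.4557 0.1997 0.0382] mid [0.4551 0.1989 0.0399] rect 455.0 199.3 29.0 29.6 11.5 ext [0.4399 0.1842 0.0066] [0.4714 0.2146 0.0452]
scene nut 465 z95 0.0228 mean [0.4212 0.3248 0.0197] mid [0.4208 0.3245 0.0215] rect 420.2 324.0 51.0 47.4 22.9 ext [0.3958 0.2993 0.0062] [0.4467 0.3506 0.0263]
scene blank 521 z95 0.0217 mean [0.4342 0.0417 0.0188] mid [0.4346 0.0409 0.02  ] rect 434.2 41.5 24.0 128.6 60.2 ext [0.3736 0.0002 0.0061] [0.4957 0.0818 0.0242]
scene knob 393 z95 0.106 mean [ 0.4945 -0.1282  0.1044] mid [ 0.4935 -0.1299  0.1051] rect 493.8 -130.4 24.4 25.7 9.6 ext [ 0.4762 -0.1537  0.0436] [ 0.5408 -0.091   0.1097]
```

View pics/topcrop.png

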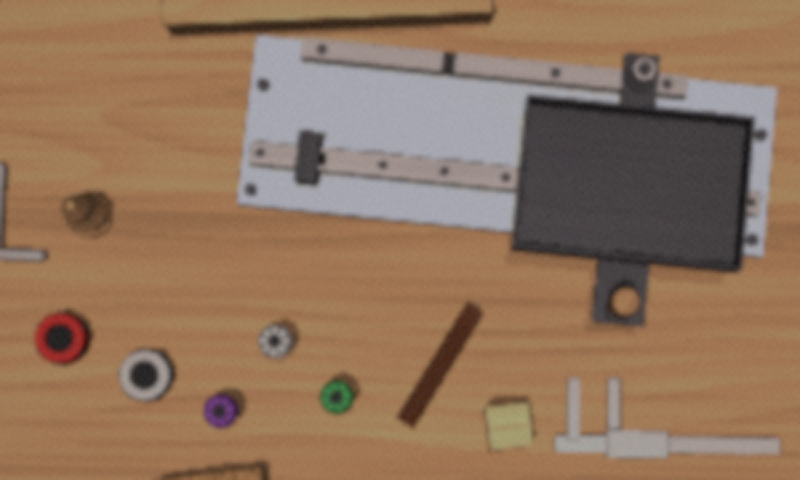

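```bash
cat >> h.py <<'E'
from scipy.spatial.transform import Rotation as Rn
def RQ(q): return Rn.from_quat([q[1],q[2],q[3],q[0]]).as_matrix()
def goto(p,jawdir,s=None):
    "shift along tool axes & roll from the measured pose to TCP p, jaws along jawdir (xy)"
    from cell import sense
    s=s or sense(); M=RQ(s["tcp_rot"]); d=M.T@(np.asarray(p)-s["tcp_pos"])
    j=np.array([*jawdir,0.]);j/=np.linalg.norm(j); jt=M.T@j
    a=np.degrees(np.arctan2(-jt[1],jt[2])); a=(a+90)%180-90
    print("t",s["clock"],"pos",s["tcp_pos"].round(4),"F",s["force"].round(2),"w",round(s["width"],3),"shift",d.round(4),"roll",round(a,1)); print("tool axes",M.round(3).tolist(),"q",s["qpos"].round(2))
E
python3 - <<'E'
from h import *
np.set_printoptions(precision=4,suppress=True)
for n in ["top","scene"]:
    c=dict(np.load(n+"0.npz")); P=cloud(c); 
    m=(P[...,2]>.066)&(P[...,2]<.1)&(P[...,0]>.51)&(P[...,0]<.75)&(P[...,1]>-.3)&(P[...,1]<.0)
    Q=P[m]; 
    # far-side & near-side rim lines
    r=cv2.minAreaRect((Q[:,:2]*1000).astype(np.float32)); print(n,len(Q),r)
    m=(P[...,2]>.044)&(P[...,2]<.056)&(P[...,0]>.51)&(P[...,0]<.75)&(P[...,1]>-.27)&(P[...,1]<-.02)
    print("floor z",np.median(P[m][:,2]))
c=dict(np.load("top0.npz"));s=150+0;f=lambda x,y,z:W(c,np.array(150+x/800*300-.3),np.array(140+y/480*180-.3),z=z)
print("notch",f(449,62,.03),"barrel",f(645,68,.06),f(645,68,.08),"rail",f(322,49,.03),f(668,83,.03))
P=cloud(c);print("notch z",P[160:168,316:321,2],"barrel z",P[160:172,386:398,2].max())
v,u=[int(140+68*.375),int(150+645*.375)];print(P[v-2:v+3,u-2:u+3,2])
goto([.455,.1985,.022],[0.08,1])
E
python3 - <<'E'
import cv2,numpy as np
c=np.load("scene0.npz")["img"][:,:,::-1]
cv2.imwrite("pics/scrop.png",cv2.resize(c[160:340,180:420],(800,600),interpolation=cv2.INTER_CUBIC))
E
```

```text
top 637 ((630.4636840820312, -141.63729858398438), (216.9975128173828, 192.512451171875), 85.39993286132812)
floor z 0.050555234109669334
scene 1049 ((629.8766479492188, -141.13388061523438), (224.42555236816406, 192.7359619140625), 85.24203491210938)
floor z 0.04997244040250792
notch [0.729  0.0355 0.03  ] barrel [ 0.7197 -0.1526  0.06  ] [ 0.715  -0.1501  0.08  ] rail [0.7394 0.16   0.03  ] [ 0.7123 -0.1792  0.03  ]
notch z [[0.0268 0.0273 0.0253 0.0296 0.0321]
 [0.0262 0.0267 0.0253 0.0262 0.0341]
 [0.028  0.0256 0.0257 0.0246 0.0255]
 [0.0346 0.0272 0.0259 0.0258 0.0315]
 [0.0266 0.0202 0.0262 0.0232 0.0314]
 [0.0275 0.0244 0.0281 0.0266 0.0249]
 [0.0351 0.0242 0.028  0.0283 0.0289]
 [0.0152 0.0208 0.0171 0.0163 0.0211]] barrel z 1.4321762560586395
[[0.0781 0.0849 0.0847 0.081  0.0839]
 [0.0844 0.0828 0.0852 0.0829 0.0879]
 [0.0916 0.0848 0.088  0.0805 0.0823]
 [0.0864 0.0876 0.0857 0.0813 0.088 ]
 [0.0811 0.0794 0.0852 0.0793 0.0838]]
t 0.15 pos [ 0.1623 -0.6033  0.2329] F [-0.16  0.09  0.22] w 0.997 shift [ 0.2117  0.491  -0.6979] roll 19.6
tool axes [[-0.0, 0.966, 0.26], [0.001, 0.26, -0.966], [-1.0, -0.0, -0.001]] q [ 1.29  0.33 -0.06  1.46  0.02  1.35 -0.09]
```

View pics/scrop.png

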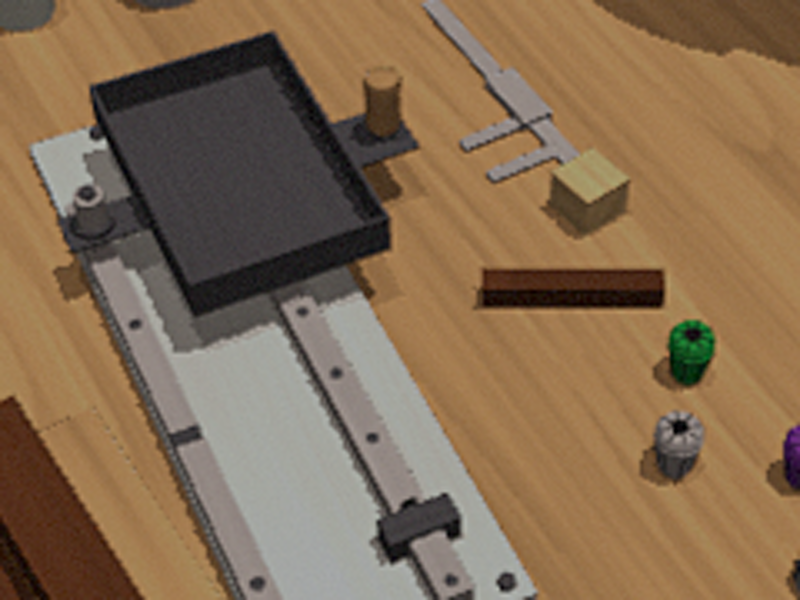

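The tray centre comes out at about (0.608,-0.139) with the rail tilted 4.6° from world y, and the knob and rim measurements agree. The floor is at 0.0505, which fits. The notch is visible about 0.184 m ahead of the barrel. I'll go to the collet first.

Call:
servo_tool --motion '[{"grip":1,"xyz":[0,0.05,-0.03],"roll":4},{"grip":1,"xyz":[0,0.1,-0.06],"roll":8},{"grip":1,"xyz":[0,0.15,-0.09],"roll":12},{"grip":1,"xyz":[0,0.2,-0.12],"roll":16},{"grip":1,"xyz":[0,0.25,-0.15],"roll":19.6}]'

```text
clock: 0.78
tcp_pos: [0.3658, -0.3922, 0.2335]
tcp_rot: [-0.479, -0.52, -0.479, 0.52]
force: [1.3, -0.3, 0.1]
width: 1.001
```

Run:
```python
from h import *
goto([.455,.1985,.022],[0.08,.997])
```

```text
t 0.775 pos [ 0.3658 -0.3922  0.2335] F [ 1.26 -0.29  0.06] w 1.001 shift [ 0.2114  0.0408 -0.596 ] roll -0.1
tool axes [[-0.0, 0.997, -0.081], [-0.0, -0.081, -0.997], [-1.0, -0.0, 0.0]] q [ 0.94  0.15 -0.22  1.69  0.03  1.31 -0.94]
```

Call:
servo_tool --motion '[{"grip":1,"xyz":[0,0.01,-0.06],"roll":0},{"grip":1,"xyz":[0,0.02,-0.12],"roll":0},{"grip":1,"xyz":[0,0.03,-0.18],"roll":0},{"grip":1,"xyz":[0,0.041,-0.24],"roll":0},{"grip":1,"xyz":[0,0.041,-0.3],"roll":0}]'

```text
clock: 1.4
tcp_pos: [0.4297, -0.0958, 0.2335]
tcp_rot: [0.48, 0.519, 0.48, -0.519]
force: [0.1, -0.3, -0.2]
width: 1.0
```

Call:
servo_tool --motion '[{"grip":1,"xyz":[0.02,0,-0.058],"roll":0},{"grip":0.9,"xyz":[0.04,0,-0.116],"roll":0},{"grip":0.8,"xyz":[0.06,0,-0.174],"roll":0},{"grip":0.8,"xyz":[0.08,0,-0.23],"roll":0},{"grip":0.8,"xyz":[0.11,0,-0.275],"roll":0}]'

```text
clock: 2.02
tcp_pos: [0.4516, 0.1785, 0.1235]
tcp_rot: [0.48, 0.52, 0.48, -0.519]
force: [1.1, -0.7, -1.1]
width: 0.803
```

Run:
```python
from h import *
from cell import camera
goto([.455,.1985,.022],[0.08,.997])
c=camera("wrist");np.savez("w1.npz",**c);cv2.imwrite("pics/w1.png",c["img"][:,:,::-1])
P=cloud(c);
for nm,x,y,zt in [("collet",.455,.1985,.032),("nut",.42,.324,.016)]:
    m=(np.hypot(P[...,0]-x,P[...,1]-y)<.035)&(P[...,2]>zt);Q=P[m]
    if len(Q)>20: print(nm,len(Q),Q[:,2].max(),cv2.minEnclosingCircle((Q[:,:2]*1000).astype(np.float32)),Q.mean(0))
```

```text
t 2.025 pos [0.4516 0.1785 0.1235] F [ 1.08 -0.72 -1.1 ] w 0.803 shift [ 0.1015  0.0016 -0.0202] roll 0.1
tool axes [[0.002, 0.997, -0.079], [0.001, -0.079, -0.997], [-1.0, 0.002, -0.001]] q [ 0.29  0.21 -0.82  1.92  0.17  1.08 -2.25]
collet 33742 0.2298315547092447 ((465.7029724121094, 198.7550048828125), 30.671846389770508) [0.47531245 0.20053044 0.19877139]
nut 2067 0.02446384870027385 ((420.8334045410156, 324.848876953125), 26.27409553527832) [0.42941613 0.32217848 0.02104133]
```

View pics/w1.png

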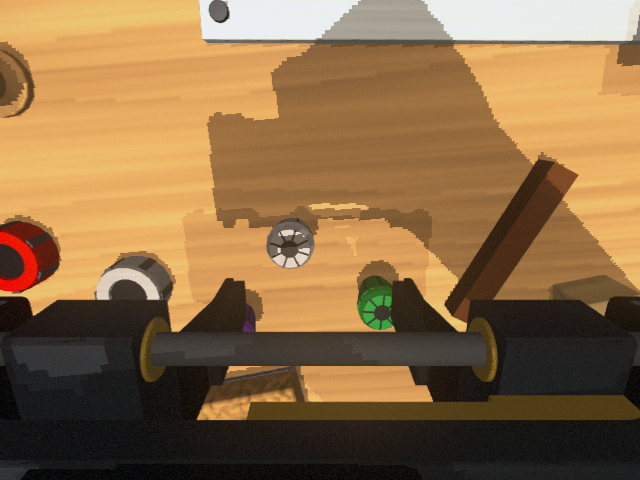

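The wrist view shows the steel collet at (290,243) between the fingers' lines, with green at (380,303) and the nut at (130,285). I'll refine the collet position.

Run:
```python
from h import *
c=dict(np.load("w1.npz"));P=cloud(c)
m=(np.hypot(P[...,0]-.455,P[...,1]-.1985)<.035)&(P[...,2]>.036)&(P[...,2]<.055);Q=P[m]
print(len(Q),Q[:,2].max(),cv2.minEnclosingCircle((Q[:,:2]*1000).astype(np.float32)),Q.mean(0))
```

```text
1613 0.042867335837415255 ((454.1378479003906, 198.29501342773438), 16.03061866760254) [0.45530968 0.19787113 0.03979662]
```

Collet at (0.4545,0.1985). I'll descend and grip it.

Call:
servo_tool --motion '[{"grip":0.7,"xyz":[0.02,0.001,-0.02],"roll":0},{"grip":0.7,"xyz":[0.06,0.001,-0.02],"roll":0},{"grip":0.7,"xyz":[0.102,0.001,-0.02],"roll":0},{"grip":0.2,"xyz":[0.102,0.001,-0.02],"roll":0},{"grip":0.2,"xyz":[0.102,0.001,-0.02],"roll":0}]' --force 20

```text
clock: 2.7
tcp_pos: [0.4544, 0.1964, 0.0228]
tcp_rot: [0.48, 0.52, 0.48, -0.519]
force: [-0.7, 0.2, 0.9]
width: 0.554
```

Call:
servo_tool --motion '[{"grip":0.2,"xyz":[0,0,0],"roll":0},{"grip":0.2,"xyz":[0,0,0],"roll":0}]' --force 20

```text
clock: 2.95
tcp_pos: [0.4548, 0.1965, 0.0229]
tcp_rot: [0.48, 0.52, 0.479, -0.519]
force: [0.4, 1.6, 4.7]
width: 0.366
```

Run:
```python
from h import *
xh=np.array([.997,-.08]);yh=np.array([.08,.997]);c=np.array([.608,-.139])
p=c-.03*xh+.05*yh; print(p)
goto([*p,.16],[0.08,.997])
```

```text
[ 0.58209 -0.08675]
t 2.95 pos [0.4548 0.1965 0.0229] F [0.43 1.59 4.66] w 0.366 shift [-0.137   0.1497  0.2721] roll 0.0
tool axes [[0.003, 0.997, -0.079], [0.001, -0.079, -0.997], [-1.0, 0.002, -0.001]] q [ 0.18  0.39 -0.77  1.98  0.34  0.9  -2.42]
```

Call:
servo_tool --motion '[{"grip":0.2,"xyz":[-0.05,0,0],"roll":0},{"grip":0.2,"xyz":[-0.1,0.02,0.03],"roll":0},{"grip":0.2,"xyz":[-0.137,0.05,0.075],"roll":0},{"grip":0.2,"xyz":[-0.137,0.08,0.128],"roll":0},{"grip":0.2,"xyz":[-0.137,0.11,0.18],"roll":0}]' --force 25

```text
clock: 3.58
tcp_pos: [0.5502, 0.0058, 0.1599]
tcp_rot: [0.481, 0.52, 0.479, -0.519]
force: [1.2, 0.6, -2.1]
width: 0.356
```

Call:
servo_tool --motion '[{"grip":0.2,"xyz":[0,0.02,0.046],"roll":0},{"grip":0.2,"xyz":[0,0.04,0.092],"roll":0},{"grip":0.2,"xyz":[0,0.04,0.092],"roll":0}]'

```text
clock: 3.95
tcp_pos: [0.582, -0.0924, 0.1584]
tcp_rot: [-0.478, -0.521, -0.478, 0.522]
force: [-0.4, 1.1, -1.8]
width: 0.359
```

Run:
```python
from h import *
from cell import camera
goto([.582,-.087,.075],[0.08,.997])
for n in ["wrist","top"]:
    c=camera(n);np.savez(n+"2.npz",**c);cv2.imwrite(f"pics/{n}2.png",c["img"][:,:,::-1])
```

```text
t 3.95 pos [ 0.582  -0.0924  0.1584] F [-0.42  1.06 -1.8 ] w 0.359 shift [ 0.0833 -0.0005 -0.0055] roll -0.4
tool axes [[-0.0, 0.996, -0.086], [-0.002, -0.086, -0.996], [-1.0, -0.0, 0.002]] q [ 0.6   0.38 -0.65  1.63  0.24  1.22 -1.75]
```

View pics/wrist2.png

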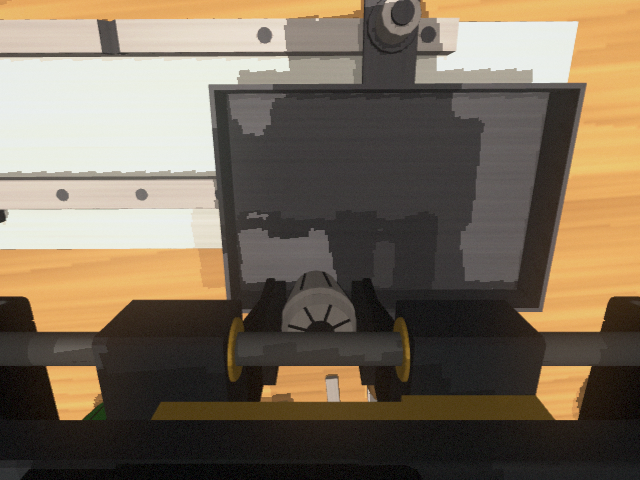

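The wrist view shows the collet gripped upright at (318,310) over the tray's near half. I'll lower it and release.

Call:
servo_tool --motion '[{"grip":0.2,"xyz":[0.04,-0.001,-0.005],"roll":0},{"grip":0.2,"xyz":[0.075,-0.001,-0.005],"roll":0},{"grip":0.2,"xyz":[0.0835,-0.001,-0.005],"roll":0},{"grip":0.2,"xyz":[0.0835,-0.001,-0.005],"roll":0}]'

```text
clock: 4.55
tcp_pos: [0.5815, -0.0809, 0.0759]
tcp_rot: [0.48, 0.519, 0.48, -0.519]
force: [-0.1, -0.1, -1.5]
width: 0.361
```

Call:
servo_tool --motion '[{"grip":0.55,"xyz":[0,0,0],"roll":0},{"grip":0.55,"xyz":[0,0,0],"roll":0},{"grip":0.55,"xyz":[0,0,0],"roll":0},{"grip":0.6,"xyz":[-0.03,0,0],"roll":0},{"grip":0.6,"xyz":[-0.085,0,0],"roll":0}]'

```text
clock: 5.18
tcp_pos: [0.5799, -0.082, 0.1595]
tcp_rot: [-0.479, -0.519, -0.481, 0.52]
force: [0.9, -1.2, 0.8]
width: 0.595
```

Run:
```python
from h import *
from cell import camera
goto([.4205,.324,.14],[0.08,.997])
for n in ["wrist"]:
    c=camera(n);np.savez(n+"3.npz",**c);cv2.imwrite(f"pics/{n}3.png",c["img"][:,:,::-1])
    P=cloud(c)
    m=(np.hypot(P[...,0]-.582,P[...,1]+.087)<.035)&(P[...,2]>.082)&(P[...,2]<.1);Q=P[m]
    print(len(Q),Q[:,2].max(),cv2.minEnclosingCircle((Q[:,:2]*1000).astype(np.float32)))
```

```text
t 5.175 pos [ 0.5799 -0.082   0.1595] F [ 0.95 -1.15  0.81] w 0.595 shift [ 0.0204 -0.191  -0.3921] roll 0.0
tool axes [[-0.004, 0.997, -0.079], [0.001, -0.079, -0.997], [-1.0, -0.004, -0.0]] q [ 0.59  0.37 -0.65  1.63  0.24  1.22 -1.76]
1966 0.09349829835630918 ((581.2332763671875, -79.44188690185547), 16.4448299407959)
```

View pics/wrist3.png

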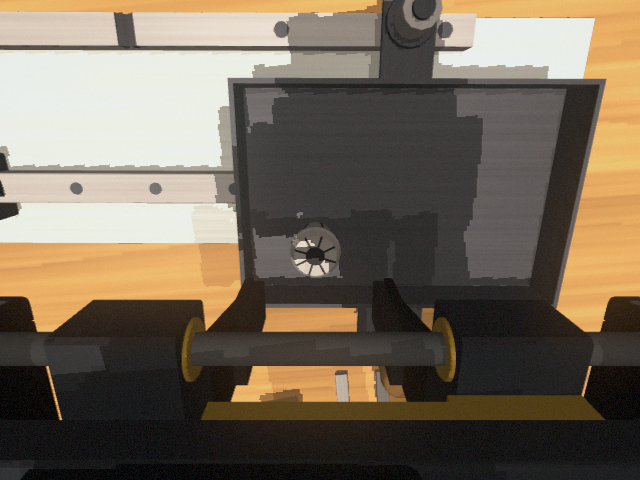

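The collet stands in the tray at (315,252), clear of the walls, at tray (-0.03, 0.057). Next is the nut, turning half a turn on the way because joint 7 is close to its limit.

Call:
servo_tool --motion '[{"grip":0.8,"xyz":[0,-0.02,-0.04],"roll":-10.5},{"grip":0.8,"xyz":[0,-0.04,-0.08],"roll":-21},{"grip":0.8,"xyz":[0,-0.06,-0.12],"roll":-31.5},{"grip":0.8,"xyz":[0,-0.08,-0.16],"roll":-42},{"grip":0.8,"xyz":[0,-0.1,-0.2],"roll":-52.5}]'

```text
clock: 5.85
tcp_pos: [0.4969, 0.1266, 0.1603]
tcp_rot: [0.661, 0.252, 0.66, -0.252]
force: [-0.2, 0.3, 0.4]
width: 0.801
```

Run:
```python
from h import *
goto([.4205,.324,.14],[0.08,.997])
```

```text
t 5.85 pos [0.4969 0.1266 0.1603] F [-0.21  0.33  0.4 ] w 0.801 shift [ 0.0202  0.0965 -0.1884] roll 52.9
tool axes [[0.001, 0.665, 0.747], [-0.0, 0.747, -0.665], [-1.0, 0.0, 0.001]] q [ 0.49  0.26 -0.93  1.81  0.23  1.18 -1.24]
```

Call:
servo_tool --motion '[{"grip":0.8,"xyz":[0,0.02,-0.038],"roll":-10.5},{"grip":0.8,"xyz":[0,0.04,-0.076],"roll":-21},{"grip":0.8,"xyz":[0,0.06,-0.114],"roll":-31.5},{"grip":0.8,"xyz":[0,0.08,-0.152],"roll":-42},{"grip":0.8,"xyz":[0,0.0965,-0.188],"roll":-52.5}]'

```text
clock: 6.48
tcp_pos: [0.422, 0.3243, 0.1603]
tcp_rot: [0.704, -0.066, 0.704, 0.067]
force: [1.3, 0.2, -0.2]
width: 0.8
```

Call:
servo_tool --motion '[{"grip":0.8,"xyz":[0,0,0],"roll":-10.5},{"grip":0.8,"xyz":[0,0,0],"roll":-21},{"grip":0.8,"xyz":[0,0,0],"roll":-31.5},{"grip":0.8,"xyz":[0,0,0],"roll":-42},{"grip":0.8,"xyz":[0,0,0],"roll":-52.5}]'

```text
clock: 7.1
tcp_pos: [0.4226, 0.3229, 0.1602]
tcp_rot: [0.602, -0.371, 0.602, 0.371]
force: [-0.4, 0.4, 0.4]
width: 0.799
```

Call:
servo_tool --motion '[{"grip":0.8,"xyz":[0.01,0,0],"roll":-10.5},{"grip":0.8,"xyz":[0.02,0,0],"roll":-21},{"grip":0.8,"xyz":[0.03,0,0],"roll":-22}]'

```text
clock: 7.48
tcp_pos: [0.4225, 0.323, 0.1296]
tcp_rot: [0.522, -0.477, 0.522, 0.478]
force: [-0.9, -0.1, -0.4]
width: 0.802
```

Run:
```python
from h import *
from cell import camera
goto([.4205,.324,.014],[0.08,.997])
for n in ["wrist"]:
    c=camera(n);np.savez(n+"4.npz",**c);cv2.imwrite(f"pics/{n}4.png",c["img"][:,:,::-1])
    P=cloud(c)
    m=(np.hypot(P[...,0]-.4205,P[...,1]-.324)<.035)&(P[...,2]>.016)&(P[...,2]<.04);Q=P[m]
    print(len(Q),Q[:,2].max(),cv2.minEnclosingCircle((Q[:,:2]*1000).astype(np.float32)))
```

```text
t 7.475 pos [0.4225 0.323  0.1296] F [-0.9  -0.14 -0.39] w 0.802 shift [0.1156 0.002  0.0008] roll -0.5
tool axes [[-0.0, -0.996, 0.088], [0.0, 0.088, 0.996], [-1.0, 0.0, 0.0]] q [ 0.33  0.6  -1.36  1.79  0.62  1.27  0.29]
3496 0.024417913606514796 ((419.656982421875, 325.01129150390625), 25.790647506713867)
```

View pics/wrist4.png

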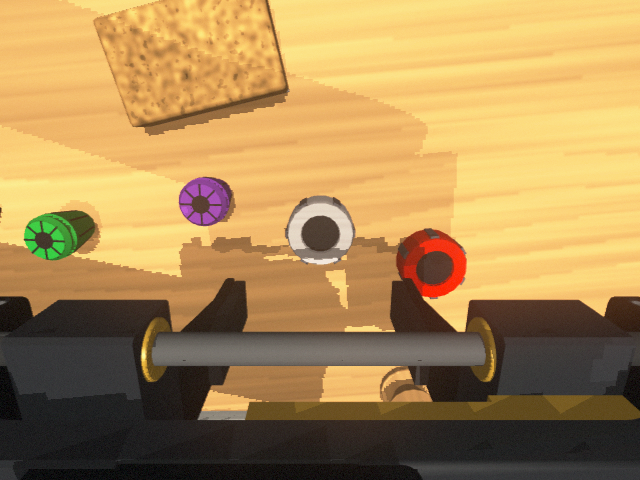

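The nut is at (320,231) in the wrist view, with the red ring and purple collet off to the sides. Measured centre (0.420,0.325). I'll descend and grip.

Call:
servo_tool --motion '[{"grip":0.8,"xyz":[0.04,0.003,0.002],"roll":0},{"grip":0.8,"xyz":[0.08,0.003,0.002],"roll":0},{"grip":0.8,"xyz":[0.105,0.003,0.002],"roll":0},{"grip":0.8,"xyz":[0.115,0.003,0.002],"roll":0},{"grip":0.4,"xyz":[0.115,0.003,0.002],"roll":0}]' --force 30

```text
clock: 8.15
tcp_pos: [0.4197, 0.3255, 0.0153]
tcp_rot: [0.522, -0.477, 0.522, 0.477]
force: [-0.3, -0.1, -0.4]
width: 0.748
```

Call:
servo_tool --motion '[{"grip":0.4,"xyz":[0,0,0],"roll":0},{"grip":0.4,"xyz":[0,0,0],"roll":0},{"grip":0.4,"xyz":[0,0,0],"roll":0}]'

```text
clock: 8.52
tcp_pos: [0.4201, 0.3255, 0.0159]
tcp_rot: [0.522, -0.478, 0.521, 0.477]
force: [-0.0, -1.9, 6.7]
width: 0.568
```

Run:
```python
from h import *
xh=np.array([.997,-.08]);yh=np.array([.08,.997]);c=np.array([.608,-.139])
p=c-.033*xh-.042*yh; print(p)
goto([*p,.16],[0.08,.997])
```

```text
[ 0.571739 -0.178234]
t 8.525 pos [0.4201 0.3255 0.0159] F [-0.02 -1.9   6.65] w 0.568 shift [-0.144  -0.1957 -0.4883] roll -0.5
tool axes [[0.001, -0.996, 0.088], [0.0, 0.088, 0.996], [-1.0, -0.001, 0.0]] q [ 0.21  0.72 -1.2   1.88  0.77  1.1   0.19]
```

Call:
servo_tool --motion '[{"grip":0.4,"xyz":[-0.05,0,0],"roll":0},{"grip":0.4,"xyz":[-0.1,-0.01,-0.03],"roll":0},{"grip":0.4,"xyz":[-0.134,-0.03,-0.075],"roll":0},{"grip":0.4,"xyz":[-0.144,-0.05,-0.13],"roll":0},{"grip":0.4,"xyz":[-0.144,-0.075,-0.185],"roll":0}]'

```text
clock: 9.15
tcp_pos: [0.4785, 0.1326, 0.16]
tcp_rot: [0.522, -0.478, 0.521, 0.477]
force: [1.0, -0.2, -2.4]
width: 0.567
```

Call:
servo_tool --motion '[{"grip":0.4,"xyz":[0,-0.02,-0.055],"roll":0},{"grip":0.4,"xyz":[0,-0.04,-0.11],"roll":0},{"grip":0.4,"xyz":[0,-0.06,-0.165],"roll":0},{"grip":0.4,"xyz":[0,-0.08,-0.22],"roll":0},{"grip":0.4,"xyz":[0,-0.1,-0.27],"roll":0}]'

```text
clock: 9.78
tcp_pos: [0.5539, -0.146, 0.159]
tcp_rot: [0.522, -0.477, 0.522, 0.477]
force: [0.8, 0.3, -1.1]
width: 0.566
```

Run:
```python
from h import *
from cell import camera
goto([.572,-.178,.069],[0.08,.997])
for n in ["wrist"]:
    c=camera(n);np.savez(n+"5.npz",**c);cv2.imwrite(f"pics/{n}5.png",c["img"][:,:,::-1])
```

```text
t 9.775 pos [ 0.5539 -0.146   0.159 ] F [ 0.83  0.28 -1.09] w 0.566 shift [ 0.09   -0.0209 -0.0302] roll -0.5
tool axes [[-0.0, -0.996, 0.089], [-0.0, 0.089, 0.996], [-1.0, 0.0, -0.0]] q [ 1.14  0.63 -1.31  1.65  0.62  1.35  1.22]
```

View pics/wrist5.png

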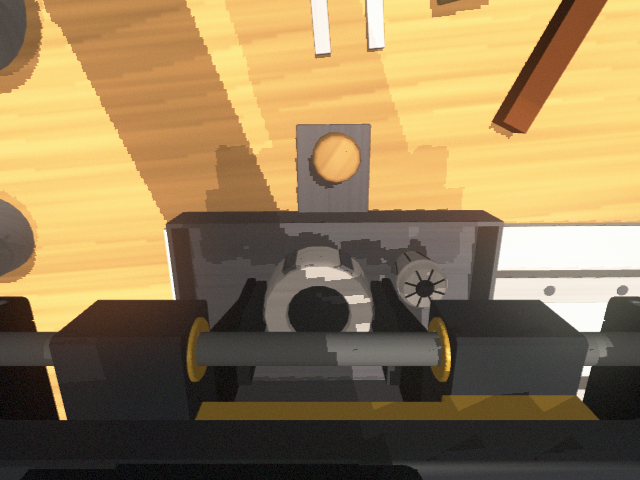

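The nut is held level at (318,312), the collet still stands at (425,285), and the knob is at (335,158). I'll place the nut.

Call:
servo_tool --motion '[{"grip":0.4,"xyz":[0,-0.021,-0.03],"roll":0},{"grip":0.4,"xyz":[0.04,-0.021,-0.031],"roll":0},{"grip":0.4,"xyz":[0.08,-0.021,-0.031],"roll":0},{"grip":0.4,"xyz":[0.091,-0.021,-0.031],"roll":0},{"grip":0.4,"xyz":[0.091,-0.021,-0.031],"roll":0}]'

```text
clock: 10.45
tcp_pos: [0.5722, -0.1758, 0.0686]
tcp_rot: [0.522, -0.478, 0.521, 0.478]
force: [-0.5, 0.6, -1.5]
width: 0.567
```

Call:
servo_tool --motion '[{"grip":0.72,"xyz":[0,0,0],"roll":0},{"grip":0.72,"xyz":[0,0,0],"roll":0},{"grip":0.72,"xyz":[0,0,0],"roll":0},{"grip":0.72,"xyz":[-0.03,0,0],"roll":0},{"grip":0.72,"xyz":[-0.085,0,0],"roll":0}]'

```text
clock: 11.08
tcp_pos: [0.571, -0.1762, 0.1527]
tcp_rot: [0.521, -0.477, 0.522, 0.478]
force: [1.5, 0.2, -0.4]
width: 0.72
```

Run:
```python
from h import *
from cell import camera
# blank from scene0
c=dict(np.load("scene0.npz"));P=cloud(c)[236:256,320:384].reshape(-1,3);Q=P[(P[:,2]>.015)&(P[:,2]<.03)&(P[:,0]>.37)]
print(cv2.minAreaRect((Q[:,:2]*1000).astype(np.float32)))
c=dict(np.load("top0.npz"));im=cv2.cvtColor(c["img"],cv2.COLOR_RGB2HSV)[248:304,295:335]
m=(im[...,2]<100);v,u=np.nonzero(m);A=W(c,u+295.,v+248.,z=.02);r=cv2.minAreaRect((A[:,:2]*1000).astype(np.float32));print(len(u),r)
c=dict(np.load("wrist5.npz"));P=cloud(c);Q=P[(np.hypot(P[...,0]-.494,P[...,1]+.13)<.025)&(P[...,2]>.1)&(P[...,2]<.12)];print("knob",Q.max(0),cv2.minEnclosingCircle((Q[:,:2]*1000).astype(np.float32)))
c=camera("wrist");np.savez("wrist6.npz",**c);cv2.imwrite("pics/wrist6.png",c["img"][:,:,::-1])
P=cloud(c);Q=P[(np.hypot(P[...,0]-.572,P[...,1]+.178)<.03)&(P[...,2]>.067)&(P[...,2]<.085)];print("nut",Q.max(0),cv2.minEnclosingCircle((Q[:,:2]*1000).astype(np.float32)))
d=np.radians(0)
goto([.434,.041,.13],[.5,.866])
```

```text
((434.0839538574219, 41.20964813232422), (24.62746238708496, 128.58668518066406), 60.197174072265625)
334 ((434.20770263671875, 38.23865509033203), (17.723848342895508, 128.51426696777344), 60.0511589050293)
knob [ 0.50590695 -0.11690259  0.11058975] ((492.80316162109375, -130.09715270996094), 13.53316593170166)
nut [ 0.59555571 -0.14964993  0.07570602] ((571.6450805664062, -175.33348083496094), 25.763097763061523)
t 11.125 pos [ 0.5745 -0.1755  0.1612] F [3.53 0.77 5.87] w 0.722 shift [0.0301 0.1591 0.2034] roll 25.0
tool axes [[0.006, -0.996, 0.087], [-0.001, 0.087, 0.996], [-1.0, -0.007, -0.0]] q [ 1.12  0.67 -1.27  1.58  0.65  1.37  1.26]
```

View pics/wrist6.png

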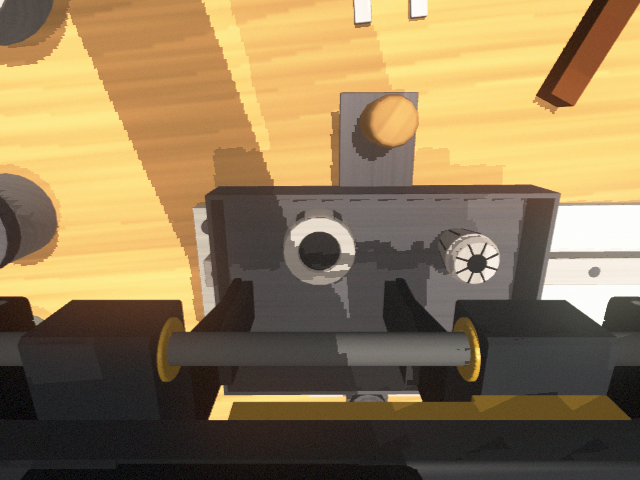

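The nut lies flat in the tray at (320,250), the collet is at (475,260), and both are well separated. Next is the blank.

Call:
servo_tool --motion '[{"grip":0.7,"xyz":[0,0.032,0.041],"roll":6},{"grip":0.7,"xyz":[0,0.064,0.082],"roll":12},{"grip":0.7,"xyz":[0,0.096,0.123],"roll":18},{"grip":0.6,"xyz":[0,0.128,0.164],"roll":24},{"grip":0.6,"xyz":[0.03,0.159,0.203],"roll":25}]'

```text
clock: 11.75
tcp_pos: [0.4319, 0.0415, 0.1238]
tcp_rot: [0.614, -0.354, 0.612, 0.352]
force: [0.6, 0.6, -0.4]
width: 0.618
```

Run:
```python
from h import *
from cell import camera
goto([.434,.040,.014],[.497,.868])
c=camera("wrist");np.savez("wrist7.npz",**c);cv2.imwrite("pics/wrist7.png",c["img"][:,:,::-1])
P=cloud(c);Q=P[(np.hypot(P[...,0]-.434,P[...,1]-.04)<.09)&(P[...,2]>.014)&(P[...,2]<.03)]
print(cv2.minAreaRect((Q[:,:2]*1000).astype(np.float32)))
```

```text
t 11.75 pos [0.4319 0.0415 0.1238] F [ 0.65  0.57 -0.44] w 0.618 shift [ 0.1098 -0.0021 -0.0003] roll -0.4
tool axes [[0.004, -0.865, 0.502], [-0.002, 0.502, 0.865], [-1.0, -0.004, 0.001]] q [ 1.15  0.24 -1.43  2.03  0.27  1.09  0.64]
((422.6118469238281, 60.27771759033203), (137.58584594726562, 130.05426025390625), 3.8623650074005127)
```

View pics/wrist7.png

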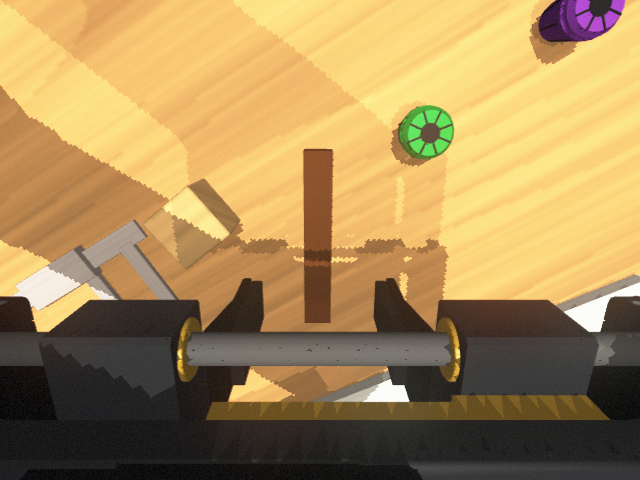

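The blank is aligned with the fingers at cols 303–333, rows 148–322, and offcut and green clear. I'll descend and grip.

Call:
servo_tool --motion '[{"grip":0.55,"xyz":[0.04,-0.002,0],"roll":0},{"grip":0.55,"xyz":[0.08,-0.002,0],"roll":0},{"grip":0.55,"xyz":[0.109,-0.002,0],"roll":0},{"grip":0.1,"xyz":[0.109,-0.002,0],"roll":0},{"grip":0.1,"xyz":[0.109,-0.002,0],"roll":0}]' --force 20

```text
clock: 12.42
tcp_pos: [0.4334, 0.0393, 0.0141]
tcp_rot: [0.612, -0.354, 0.612, 0.354]
force: [-0.5, 0.6, 0.4]
width: 0.405
```

Call:
servo_tool --motion '[{"grip":0.1,"xyz":[0,0,0],"roll":0},{"grip":0.1,"xyz":[0,0,0],"roll":0},{"grip":0.1,"xyz":[-0.03,0,0],"roll":0}]'

```text
clock: 12.8
tcp_pos: [0.4321, 0.0389, 0.0434]
tcp_rot: [0.612, -0.353, 0.613, 0.354]
force: [0.6, -0.3, 0.5]
width: 0.23
```

Run:
```python
from h import *
xh=np.array([.997,-.08]);yh=np.array([.08,.997]);c=np.array([.608,-.1395])
p=c+.034*xh; print(p)
goto([*p,.16],xh)
```

```text
[ 0.641898 -0.14222 ]
t 12.8 pos [0.4321 0.0389 0.0434] F [ 0.58 -0.32  0.53] w 0.23 shift [-0.1172 -0.272  -0.0519] roll 64.6
tool axes [[-0.003, -0.866, 0.501], [0.0, 0.501, 0.866], [-1.0, 0.003, -0.001]] q [ 0.93  0.39 -1.23  2.1   0.45  0.96  0.5 ]
```

Call:
servo_tool --motion '[{"grip":0.1,"xyz":[-0.06,0,0],"roll":5},{"grip":0.1,"xyz":[-0.11,-0.03,-0.005],"roll":14},{"grip":0.1,"xyz":[-0.125,-0.08,-0.013],"roll":24},{"grip":0.1,"xyz":[-0.125,-0.13,-0.024],"roll":34},{"grip":0.1,"xyz":[-0.125,-0.18,-0.034],"roll":44}]'

```text
clock: 13.42
tcp_pos: [0.5732, -0.0823, 0.1692]
tcp_rot: [0.701, -0.096, 0.701, 0.095]
force: [0.4, 0.8, 0.3]
width: 0.23
```

Run:
```python
from h import *
goto([.642,-.142,.14],[.997,-.08])
```

```text
t 13.425 pos [ 0.5732 -0.0823  0.1692] F [0.4  0.77 0.29] w 0.23 shift [ 0.0292 -0.0759  0.0502] roll 20.2
tool axes [[0.0, -0.268, 0.963], [-0.001, 0.963, 0.268], [-1.0, -0.001, -0.0]] q [ 0.87  0.47 -1.03  1.63  0.41  1.28  0.04]
```

Call:
servo_tool --motion '[{"grip":0.1,"xyz":[0,-0.038,0.025],"roll":10},{"grip":0.1,"xyz":[0,-0.076,0.05],"roll":20},{"grip":0.1,"xyz":[0.02,-0.076,0.05],"roll":20.2},{"grip":0.1,"xyz":[0.025,-0.076,0.05],"roll":20.2}]'

```text
clock: 13.92
tcp_pos: [0.6399, -0.1392, 0.1423]
tcp_rot: [0.706, 0.026, 0.708, -0.025]
force: [0.3, 0.7, 0.1]
width: 0.225
```

Run:
```python
from h import *
from cell import camera
goto([.642,-.142,.068],[.997,-.08])
for n in ["wrist","scene"]:
    c=camera(n);np.savez(n+"8.npz",**c);cv2.imwrite(f"pics/{n}8.png",c["img"][:,:,::-1])
cv2.imwrite("pics/scrop8.png",cv2.resize(c["img"][130:280,160:360,::-1],(800,600),interpolation=cv2.INTER_CUBIC))
```

```text
t 13.925 pos [ 0.6399 -0.1392  0.1423] F [0.3  0.66 0.13] w 0.225 shift [ 0.0743 -0.0027  0.0025] roll 0.4
tool axes [[-0.003, 0.072, 0.997], [0.001, 0.997, -0.072], [-1.0, 0.001, -0.003]] q [ 0.75  0.61 -0.87  1.45  0.47  1.3  -0.23]
```

View pics/wrist8.png

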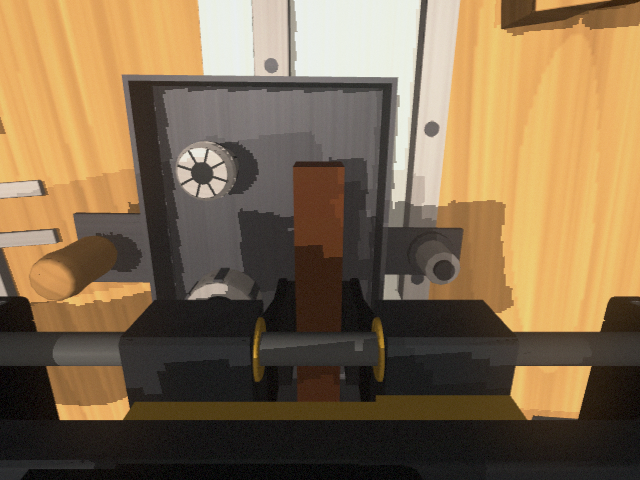

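View pics/scrop8.png

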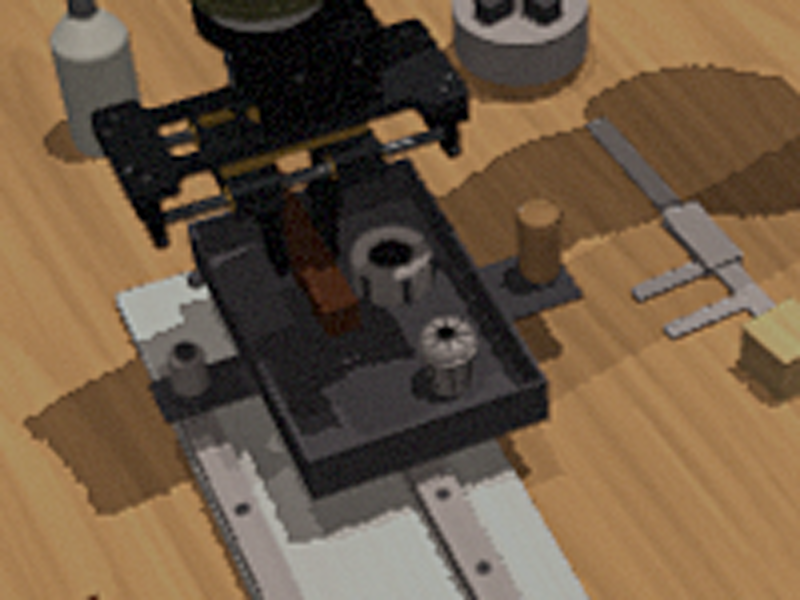

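The blank is held level and lined up with the tray, and clear of the nut. I'll lower it and release.

Call:
servo_tool --motion '[{"grip":0.1,"xyz":[0.035,-0.003,0.0025],"roll":0.4},{"grip":0.1,"xyz":[0.065,-0.003,0.0025],"roll":0.4},{"grip":0.1,"xyz":[0.0755,-0.003,0.0025],"roll":0.4},{"grip":0.1,"xyz":[0.0755,-0.003,0.0025],"roll":0.4}]'

```text
clock: 14.52
tcp_pos: [0.6432, -0.1427, 0.0691]
tcp_rot: [0.707, 0.028, 0.706, -0.028]
force: [0.3, -0.1, 0.2]
width: 0.233
```

Call:
servo_tool --motion '[{"grip":0.34,"xyz":[0,0,0],"roll":0},{"grip":0.34,"xyz":[0,0,0],"roll":0},{"grip":0.34,"xyz":[0,0,0],"roll":0},{"grip":0.34,"xyz":[-0.03,0,0],"roll":0},{"grip":0.34,"xyz":[-0.085,0,0],"roll":0}]'

```text
clock: 15.15
tcp_pos: [0.6421, -0.1431, 0.1528]
tcp_rot: [0.705, 0.029, 0.708, -0.028]
force: [1.8, -0.1, 0.9]
width: 0.336
```

Run:
```python
from h import *
from cell import camera
goto([.493,-.1298,.15],[.08,.997])
for n in ["wrist"]:
    c=camera(n);np.savez(n+"9.npz",**c);cv2.imwrite(f"pics/{n}9.png",c["img"][:,:,::-1])
```

```text
t 15.15 pos [ 0.6421 -0.1431  0.1528] F [ 1.84 -0.13  0.89] w 0.336 shift [ 0.0034  0.0012 -0.1497] roll 90.0
tool axes [[-0.004, 0.081, 0.997], [0.001, 0.997, -0.081], [-1.0, 0.001, -0.004]] q [ 0.75  0.61 -0.87  1.43  0.47  1.32 -0.23]
```

View pics/wrist9.png

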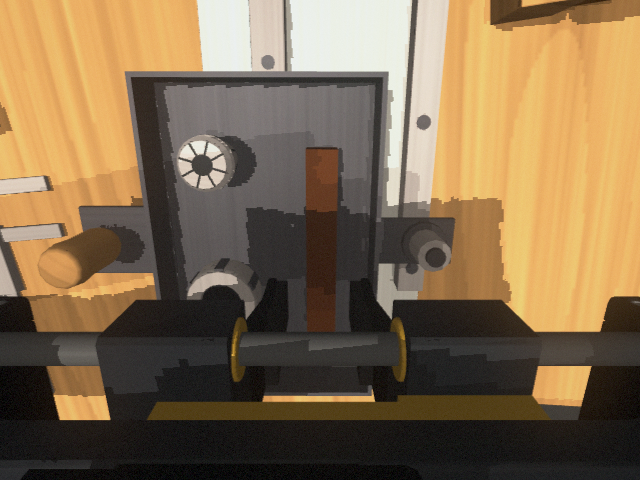

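The blank lies flat in the tray at cols 305–337. Now to the knob, turning the jaws along the rail.

Call:
servo_tool --motion '[{"grip":0.5,"xyz":[0,0,-0.03],"roll":10},{"grip":0.7,"xyz":[0,0,-0.06],"roll":20},{"grip":0.7,"xyz":[0,0,-0.09],"roll":30},{"grip":0.7,"xyz":[0,0,-0.12],"roll":40},{"grip":0.7,"xyz":[0,0.001,-0.15],"roll":50}]'

```text
clock: 15.82
tcp_pos: [0.493, -0.1298, 0.1537]
tcp_rot: [0.628, 0.326, 0.627, -0.326]
force: [0.3, 0.4, 0.7]
width: 0.689
```

Call:
servo_tool --motion '[{"grip":0.7,"xyz":[0,0,0],"roll":10},{"grip":0.7,"xyz":[0,0,0],"roll":20},{"grip":0.7,"xyz":[0,0,0],"roll":30},{"grip":0.7,"xyz":[0,0,0],"roll":40},{"grip":0.7,"xyz":[0,0,0],"roll":40}]'

```text
clock: 16.45
tcp_pos: [0.494, -0.1297, 0.1538]
tcp_rot: [0.48, 0.519, 0.479, -0.519]
force: [-0.4, -0.2, 0.6]
width: 0.699
```

Run:
```python
from h import *
from cell import camera
goto([.493,-.1298,.074],[.08,.997])
for n in ["wrist","top"]:
    c=camera(n);np.savez(n+"10.npz",**c);cv2.imwrite(f"pics/{n}10.png",c["img"][:,:,::-1])
    P=cloud(c);o=np.array([.608,-.1395]);
    m=(abs(P[...,0]-.608)<.06)&(abs(P[...,1]+.14)<.11)&(P[...,2]>.058)&(P[...,2]<.1)
    cv2.imwrite(f"pics/{n}10m.png",m.astype(np.uint8)*255)
```

```text
t 16.45 pos [ 0.494  -0.1297  0.1538] F [-0.42 -0.18  0.63] w 0.699 shift [ 0.0798 -0.0011  0.0001] roll 0.0
tool axes [[0.001, 0.997, -0.079], [-0.001, -0.079, -0.997], [-1.0, 0.001, 0.0]] q [ 0.84  0.22 -0.74  1.83  0.16  1.15 -1.61]
```

View pics/wrist10.png

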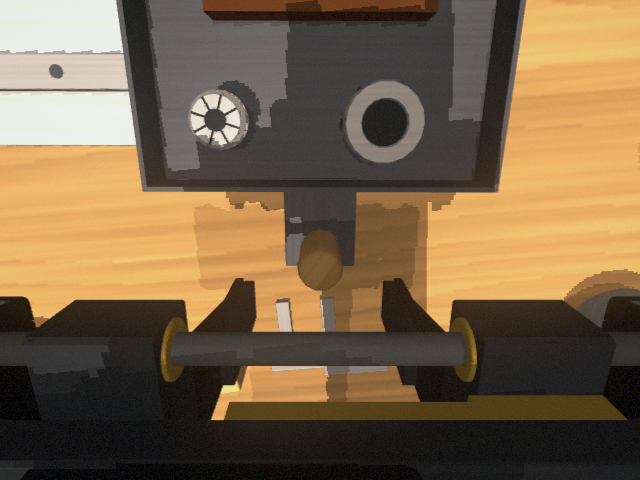

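View pics/top10.png

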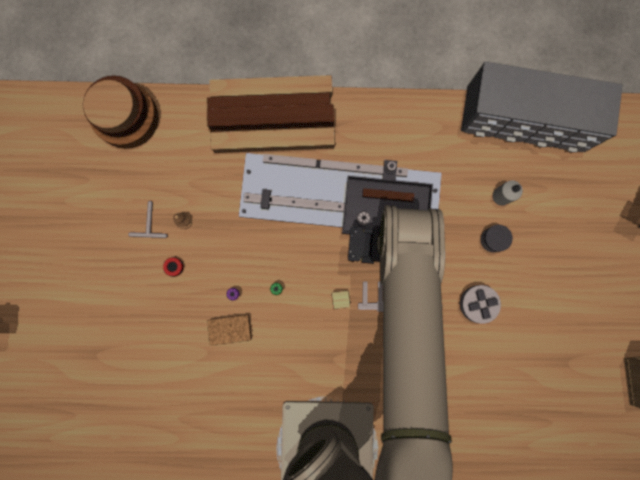

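All three parts are in the tray and the knob is centred between the fingers at (320,262). I'll descend and grip the knob.

Call:
servo_tool --motion '[{"grip":0.7,"xyz":[0.04,-0.001,0],"roll":0},{"grip":0.7,"xyz":[0.08,-0.001,0],"roll":0},{"grip":0.2,"xyz":[0.08,-0.001,0],"roll":0},{"grip":0.2,"xyz":[0.08,-0.001,0],"roll":0},{"grip":0.2,"xyz":[0.08,-0.001,0],"roll":0}]' --force 30

```text
clock: 17.18
tcp_pos: [0.494, -0.1301, 0.0753]
tcp_rot: [0.48, 0.52, 0.479, -0.519]
force: [-0.1, 0.0, -0.2]
width: 0.44
```

Call:
servo_tool --motion '[{"grip":0.2,"xyz":[0,0,0],"roll":0},{"grip":0.2,"xyz":[0,0,0],"roll":0}]'

```text
clock: 17.42
tcp_pos: [0.4934, -0.1302, 0.0745]
tcp_rot: [0.48, 0.52, 0.479, -0.52]
force: [-1.1, -0.3, 6.9]
width: 0.29
```

Run:
```python
from h import *
y=np.array([.08,.997]);goto([.493+.184*y[0],-.1298+.184*y[1],.074],[.08,.997])
```

```text
t 17.425 pos [ 0.4934 -0.1302  0.0745] F [-1.09 -0.34  6.92] w 0.29 shift [ 0.0003 -0.0007 -0.1844] roll -0.1
tool axes [[0.001, 0.997, -0.081], [-0.001, -0.081, -0.997], [-1.0, 0.001, 0.001]] q [ 0.8   0.32 -0.71  1.91  0.25  1.   -1.68]
```

Call:
servo_tool --motion '[{"grip":0.2,"xyz":[0,0,-0.004],"roll":0},{"grip":0.2,"xyz":[0,0,-0.012],"roll":0},{"grip":0.2,"xyz":[0,0,-0.022],"roll":0},{"grip":0.2,"xyz":[0,0,-0.034],"roll":0},{"grip":0.2,"xyz":[0,0,-0.046],"roll":0}]'

```text
clock: 18.05
tcp_pos: [0.4971, -0.0863, 0.0745]
tcp_rot: [-0.48, -0.52, -0.478, 0.521]
force: [-0.8, -8.9, 6.7]
width: 0.287
```

Call:
servo_tool --motion '[{"grip":0.2,"xyz":[0,0,-0.012],"roll":0},{"grip":0.2,"xyz":[0,0,-0.024],"roll":0},{"grip":0.2,"xyz":[0,0,-0.036],"roll":0},{"grip":0.2,"xyz":[0,0,-0.048],"roll":0},{"grip":0.2,"xyz":[0,0,-0.06],"roll":0}]'

```text
clock: 18.68
tcp_pos: [0.502, -0.0263, 0.0745]
tcp_rot: [-0.48, -0.52, -0.478, 0.521]
force: [-1.9, -9.1, 8.6]
width: 0.294
```

Call:
servo_tool --motion '[{"grip":0.2,"xyz":[0,0,-0.012],"roll":0},{"grip":0.2,"xyz":[0,0,-0.024],"roll":0},{"grip":0.2,"xyz":[0,0,-0.036],"roll":0},{"grip":0.2,"xyz":[0,0,-0.046],"roll":0},{"grip":0.2,"xyz":[0,0,-0.052],"roll":0}]'

```text
clock: 19.3
tcp_pos: [0.5063, 0.0262, 0.0745]
tcp_rot: [-0.48, -0.52, -0.478, 0.52]
force: [-2.1, -7.7, 8.5]
width: 0.29
```

Run:
```python
from h import *
from cell import camera
y=np.array([.08,.997]);goto([.493+.184*y[0],-.1298+.184*y[1],.0745],[.08,.997])
for n in ["wrist","scene"]:
    c=camera(n);np.savez(n+"11.npz",**c);cv2.imwrite(f"pics/{n}11.png",c["img"][:,:,::-1])
cv2.imwrite("pics/scrop11.png",cv2.resize(c["img"][180:330,190:390,::-1],(800,600),interpolation=cv2.INTER_CUBIC))
```

```text
t 19.3 pos [0.5063 0.0262 0.0745] F [-2.06 -7.68  8.49] w 0.29 shift [-0.0001 -0.0009 -0.0274] roll -0.1
tool axes [[0.001, 0.997, -0.082], [-0.003, -0.082, -0.997], [-1.0, 0.001, 0.003]] q [ 0.55  0.33 -0.79  1.91  0.28  1.01 -2.01]
```

View pics/scrop11.png

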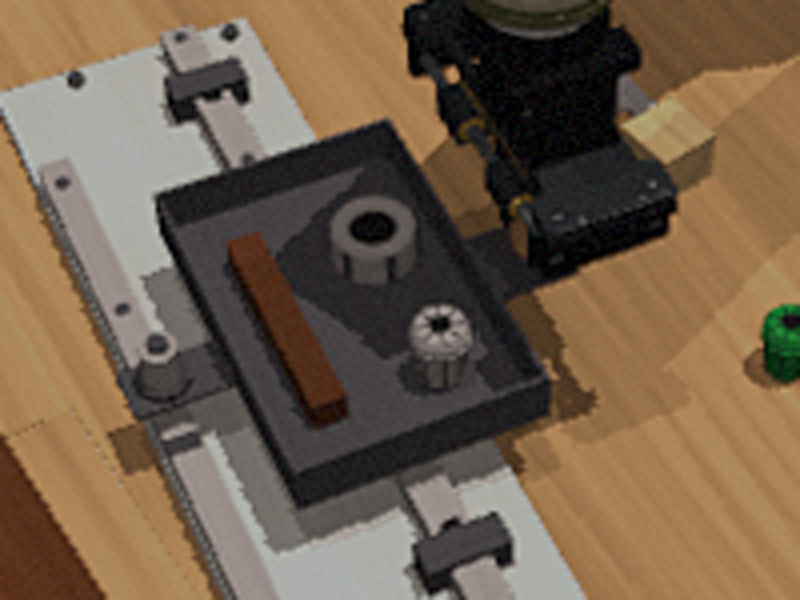

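View pics/wrist11.png

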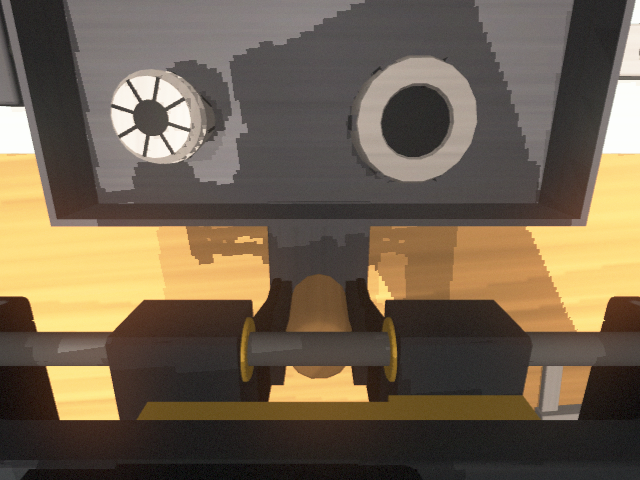

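The parts are still standing on the floor. The barrel at (155,365) in the scene crop is short of the notch at (180,435). I'll approach slowly now.

Call:
servo_tool --motion '[{"grip":0.2,"xyz":[0,0,-0.004],"roll":0},{"grip":0.2,"xyz":[0,0,-0.008],"roll":0},{"grip":0.2,"xyz":[0,0,-0.012],"roll":0},{"grip":0.2,"xyz":[0,0,-0.015],"roll":0}]'

```text
clock: 19.9
tcp_pos: [0.5076, 0.041, 0.0745]
tcp_rot: [-0.48, -0.52, -0.478, 0.52]
force: [-2.2, -6.5, 9.4]
width: 0.292
```

Call:
servo_tool --motion '[{"grip":0.2,"xyz":[0,0,-0.001],"roll":0},{"grip":0.2,"xyz":[0,0,-0.002],"roll":0}]'

```text
clock: 20.15
tcp_pos: [0.5077, 0.0429, 0.0745]
tcp_rot: [-0.48, -0.52, -0.478, 0.52]
force: [-2.1, -6.6, 9.3]
width: 0.293
```

Call:
servo_tool --motion '[{"grip":0.2,"xyz":[0,0,-0.001],"roll":0},{"grip":0.2,"xyz":[0,0,-0.002],"roll":0}]'

```text
clock: 20.4
tcp_pos: [0.5079, 0.0449, 0.0745]
tcp_rot: [-0.48, -0.52, -0.478, 0.52]
force: [-1.4, -6.7, 9.5]
width: 0.288
```

Call:
servo_tool --motion '[{"grip":0.2,"xyz":[0,0,-0.001],"roll":0},{"grip":0.2,"xyz":[0,0,-0.002],"roll":0}]'

```text
clock: 20.65
tcp_pos: [0.5081, 0.0469, 0.0745]
tcp_rot: [-0.48, -0.52, -0.478, 0.52]
force: [-2.9, -6.3, 10.5]
width: 0.292
```

Call:
servo_tool --motion '[{"grip":0.2,"xyz":[0,0,-0.0005],"roll":0},{"grip":0.2,"xyz":[0,0,-0.001],"roll":0}]'

```text
clock: 20.9
tcp_pos: [0.5081, 0.048, 0.0745]
tcp_rot: [-0.48, -0.52, -0.478, 0.52]
force: [-2.2, -5.3, 9.4]
width: 0.291
```

Call:
servo_tool --motion '[{"grip":0.2,"xyz":[0,0,-0.0005],"roll":0},{"grip":0.2,"xyz":[0,0,-0.001],"roll":0}]'

```text
clock: 21.15
tcp_pos: [0.5082, 0.0492, 0.0745]
tcp_rot: [-0.48, -0.52, -0.478, 0.52]
force: [-0.8, -5.2, 8.7]
width: 0.294
```

Call:
servo_tool --motion '[{"grip":0.2,"xyz":[0,0,-0.0005],"roll":0},{"grip":0.2,"xyz":[0,0,-0.001],"roll":0}]'

```text
clock: 21.4
tcp_pos: [0.5083, 0.0505, 0.0745]
tcp_rot: [-0.48, -0.52, -0.478, 0.52]
force: [-1.9, -4.1, 8.4]
width: 0.29
```

Call:
servo_tool --motion '[{"grip":0.2,"xyz":[0,0,-0.0005],"roll":0},{"grip":0.2,"xyz":[0,0,-0.001],"roll":0}]'

```text
clock: 21.65
tcp_pos: [0.5084, 0.0519, 0.0745]
tcp_rot: [0.48, 0.52, 0.479, -0.52]
force: [-0.4, -2.3, 8.5]
width: 0.293
```

The push is falling away, from 6.5 N down to 2.3 N, so the ball is entering the notch. Half-millimetre steps from here.

Call:
servo_tool --motion '[{"grip":0.2,"xyz":[0,0,-0.0005],"roll":0},{"grip":0.2,"xyz":[0,0,-0.0005],"roll":0}]'

```text
clock: 21.9
tcp_pos: [0.5085, 0.0528, 0.0745]
tcp_rot: [0.48, 0.52, 0.479, -0.52]
force: [-0.6, -1.6, 6.7]
width: 0.29
```

Call:
servo_tool --motion '[{"grip":0.2,"xyz":[0,0,-0.0005],"roll":0},{"grip":0.2,"xyz":[0,0,-0.0005],"roll":0}]'

```text
clock: 22.15
tcp_pos: [0.5086, 0.0536, 0.0745]
tcp_rot: [0.48, 0.52, 0.479, -0.519]
force: [-0.0, -0.8, 6.4]
width: 0.296
```

Run:
```python
from h import *
from cell import camera,sense
s=sense();print(s["clock"],s["tcp_pos"],s["force"])
c=camera("scene");np.savez("scene12.npz",**c)
cv2.imwrite("pics/scrop12.png",cv2.resize(c["img"][240:330,190:310,::-1],(800,600),interpolation=cv2.INTER_CUBIC))
```

```text
22.15 [0.50857566 0.05355046 0.07448944] [-0.04244813 -0.78008516  6.42415106]
```

View pics/scrop12.png

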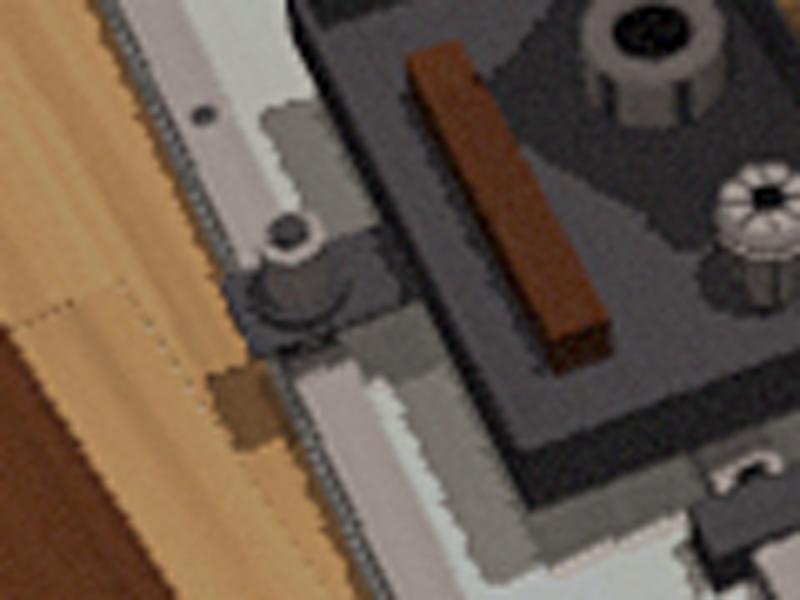

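Call:
servo_tool --motion '[{"grip":0.2,"xyz":[0,0,-0.0005],"roll":0},{"grip":0.2,"xyz":[0,0,-0.0005],"roll":0}]'

```text
clock: 22.45
tcp_pos: [0.5086, 0.0541, 0.0745]
tcp_rot: [0.48, 0.52, 0.479, -0.519]
force: [-0.1, -0.1, 7.3]
width: 0.289
```

Call:
servo_tool --motion '[{"grip":0.2,"xyz":[0,0,-0.0005],"roll":0},{"grip":0.2,"xyz":[0,0,-0.0005],"roll":0}]'

```text
clock: 22.7
tcp_pos: [0.5087, 0.0547, 0.0745]
tcp_rot: [0.48, 0.52, 0.479, -0.519]
force: [0.2, -0.1, 5.7]
width: 0.293
```

Call:
servo_tool --motion '[{"grip":0.2,"xyz":[0,0,-0.0005],"roll":0},{"grip":0.2,"xyz":[0,0,-0.0005],"roll":0}]'

```text
clock: 22.95
tcp_pos: [0.5087, 0.0548, 0.0745]
tcp_rot: [0.48, 0.52, 0.479, -0.52]
force: [-0.2, -1.7, 6.0]
width: 0.29
```

Call:
servo_tool --motion '[{"grip":0.2,"xyz":[0,0,-0.0005],"roll":0},{"grip":0.2,"xyz":[0,0,-0.0005],"roll":0}]'

```text
clock: 23.2
tcp_pos: [0.5087, 0.0549, 0.0745]
tcp_rot: [0.48, 0.52, 0.479, -0.52]
force: [-0.1, -2.7, 6.9]
width: 0.294
```

Call:
servo_tool --motion '[{"grip":0.2,"xyz":[0,0,-0.0005],"roll":0},{"grip":0.2,"xyz":[0,0,-0.0005],"roll":0}]'

```text
clock: 23.45
tcp_pos: [0.5087, 0.0549, 0.0745]
tcp_rot: [-0.48, -0.52, -0.478, 0.52]
force: [-1.4, -5.7, 7.6]
width: 0.294
```

The push climbs steeply with no further motion, so the ball is seated. I'll ease the push off slightly and hold.

Call:
servo_tool --motion '[{"grip":0.2,"xyz":[0,0,0.001],"roll":0},{"grip":0.2,"xyz":[0,0,0.001],"roll":0},{"grip":0.2,"xyz":[0,0,0.001],"roll":0},{"grip":0.2,"xyz":[0,0,0.001],"roll":0}]'

```text
clock: 23.95
tcp_pos: [0.5087, 0.0548, 0.0745]
tcp_rot: [0.48, 0.52, 0.479, -0.52]
force: [-0.3, -1.1, 6.7]
width: 0.292
```

Call:
servo_tool --motion '[{"grip":0.2,"xyz":[0,0,0],"roll":0},{"grip":0.2,"xyz":[0,0,0],"roll":0},{"grip":0.2,"xyz":[0,0,0],"roll":0},{"grip":0.2,"xyz":[0,0,0],"roll":0}]'

```text
clock: 24.45
tcp_pos: [0.5087, 0.0548, 0.0745]
tcp_rot: [0.48, 0.52, 0.479, -0.52]
force: [-0.6, -1.8, 7.4]
width: 0.288
```

Run:
```python
from h import *
from cell import camera,sense
np.set_printoptions(precision=4,suppress=True)
s=sense();print(s["clock"],s["tcp_pos"],s["force"],s["width"],s["joint_vel"])
c=camera("scene");np.savez("scene13.npz",**c);P=cloud(c)
cv2.imwrite("pics/scene13.png",c["img"][:,:,::-1])
c=camera("top");cv2.imwrite("pics/top13.png",c["img"][:,:,::-1])
# tray centre now vs. start, via tcp travel
y=np.array([.08,.997]);x=np.array([.997,-.08]);o=np.array([.608,-.1395])+.1857*y
Q=P.reshape(-1,3);L=np.c_[(Q[:,:2]-o)@x,(Q[:,:2]-o)@y,Q[:,2]-.051]
m=(abs(L[:,0])<.064)&(abs(L[:,1])<.1)&(L[:,2]>.008)&(L[:,2]<.06);L=L[m]
for n,k in [("blank",L[:,0]>.012),("collet",(L[:,0]<.0)&(L[:,1]>.015)),("nut",(L[:,0]<.0)&(L[:,1]<.01))]:
    A=L[k];print(n,len(A),np.percentile(A,2,axis=0),np.percentile(A,98,axis=0))
```

```text
24.45 [0.5087 0.0548 0.0745] [-0.6176 -1.7506  7.3855] 0.2876312355029889 [ 0.0001 -0.001  -0.0011  0.0002 -0.0014  0.0006  0.0007]
blank 518 [ 0.0267 -0.0628  0.0092] [0.0467 0.0649 0.0225]
collet 233 [-0.0445  0.0457  0.0099] [-0.016   0.0739  0.0418]
nut 364 [-0.0537 -0.0597  0.0089] [-0.0091 -0.0135  0.0243]
```

View pics/scene13.png

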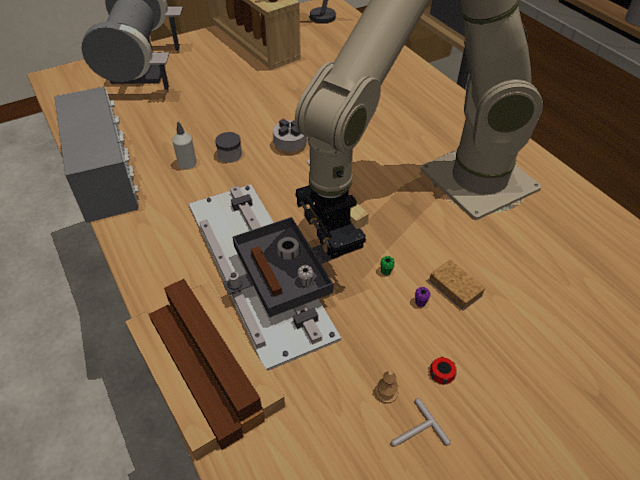

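The scene picture shows the tray at the notch with the blank, nut and collet separate on its floor, the gripper still on the knob, and the bystanders where they were. Handing in.

```bash
python3 -c "
from cell import sign_off;print(sign_off())"
```

```text
the job is handed in; nothing more can be done
None
```

The tray is loaded and held at the notch, with the gripper still on the knob. I handed the job in at about 24.5 s of the 69 s allowed; no verdict was reported.

- **Loading:** I put the steel collet (standing), its ring nut (flat) and the blank (flat, along the rail) into the tray while it was still at the loading end. In the last picture all three are apart, on the floor and inside the rim. Measured from the floor, their tops are at about 42, 24 and 22 mm, which fits their sizes of 40, 22 and 20 mm.
- **Sliding:** The tray moved about 0.186 m from its start. The notch seen in the first image was about 0.184 m ahead, so the two agree. The push fell from about 6.5 N to near zero, then climbed to 5.7 N with no more movement, so I take the ball to be seated. I could not see the ball's drop directly.
- **Holding:** I eased the push to about 1–2 N. The tray was still, with the knob gripped at a set 30 N.
- **Disagreement:** The push while sliding read 6–9 N, above the 3–5 N stated.
- **Bystanders:** They look unmoved in the pictures, but I did not measure them. The arm hides part of the calliper and offcut in the last one.

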